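# Seat a bracket on the locating pin of a fixture

### The job

Pick up the aluminium bracket by its upright web, set the long edge of its foot against the fence of the steel fixture while it is still up at the height of the locating pin's top, and slide it along the fence until its hole drops over the pin and the foot lies flat on the bed, then let go of it. Work gently, by feel: never press the bracket against the fixture with more than about 25 N. Leave the other loose things on the bench and on the fixture where they are.

Things in the scene. Friction and masses are not known exactly. Their poses are not given: they have to be found in the camera images.
- bracket: Bare aluminium bracket, 0.17 to 0.33 kg, loose on the bench. Foot plate 60 (x) x 140 (y) x 8 mm thick; upright web, the grip, 10 mm thick (x), 50 mm long (y), in the middle of the foot, up to 68 mm above the underside. Origin: centre of the foot's underside; z up. Its y axis starts within 0.9 rad of the fixture's. Either long edge (x = +30 or -30 mm) may go against the fence.
- hole (a point): Centre, at the underside of the foot, of the bracket's only hole: plain, round, 13.6 mm, right through the foot, on its centre line 40 mm from the origin along the bracket's +y. 30 mm from either long edge. Axes as the bracket's.
- fixture: Steel locating fixture fixed to the bench, on the robot's left or right. Flat bed 120 (x) x 260 (y) mm, top 12 mm above the bench. Straight fence, 12 mm thick, along the whole length (y) of the bed on its -x side (nearest the robot): inner face at x = -44 mm, top 26 mm above the bench, 14 mm above the bed. Origin: centre of the bed's underside, at bench height; z up.
- pin_mark (a point): Middle of the pin's slot, on top of the bed (fixture x -13.7, y 0, z 12 mm; axes as the fixture's). The steel pin, 12 mm diameter, chamfered 1.8 mm, 9 mm tall (lower than the fence), is clamped anywhere within 16 mm of here along y; its place is not measured. Its axis is 30.3 mm from the fence's face, so the hole meets it when the long edge is against the fence.
- cap_screw: Dark steel screw, 18 mm thick head, 47 mm long, lying loose on the far side of the fixture's bed; leave it. Origin at its underside.
- washer: Loose steel washer, 36 mm across, 6 mm thick, on the bench 80 to 95 mm from the bracket's middle on its +x side; leave it. Origin: centre of its underside.
- extrusion: Loose piece of aluminium profile 40 x 140 x 40 mm on the far part of the bench; leave it. Origin: centre of its underside.
- wrench: Loose wrench lying near the robot; leave it. Origin at its underside.
- screwdriver: Loose screwdriver on the far part of the bench; leave it. Origin at its underside.
- tape_roll: Loose roll of tape, 90 mm across, 22 mm high, on the far part of the bench; leave it. Origin: centre of its underside.
Not all that is in view belongs to the job. What is shaped like the bracket but black or green is not meant.

How it is judged:
By the outcome, as a careful person would: the job done as asked, in the order asked, and still so for the second after the job is handed in, with the robot touching nothing.
It also fails if it takes over 58 s, if anything falls off the work surface, if the arm or the gripper's body presses on something with over 40 N, if the wrist force passes 120 N, or if a joint passes its speed limit or range.

### The arm

A 6-joint arm with a two-finger parallel gripper is mounted at the origin on the work surface. World frame = base frame: x ahead of the robot, y to its left, z up, the work surface at z = 0. Lengths are in m, angles in rad, forces in N, time in s.
With the tool pointing down it reaches from about 0.25 to 0.725 m from the base axis. Payload 4 kg.
Tool frame: the origin (TCP) lies midway between the tips of the shut fingers; the grasp point (between the pads) lies 19 mm behind it (arm.grip_depth is the distance from the TCP to the grasp point, in m); z points along the fingers, y is the direction in which the jaws open and shut (so a half turn about z gives the same grasp; the last joint's range is limited). The gripper opens to 85 mm and grips with 20 to 120 N. Pads are 22 mm wide; open, the fingers measure 114 mm over their backs; the gripper's body (76 mm by 85 mm) begins 54 mm behind the grasp point. The pads swing forward as they close: fully open they stand 13 mm farther back than shut.
Start: joints at [1.118, 0.241, 0.005, 1.335, 0, 1.571], TCP at [0.219, 0.45, 0.231] pointing down, gripper open.
Joint ranges: [-2.72, 2.72], [-1.05, 1.87], [-1.09, 1.28], [-1.99, 2.15], [-1.42, 1.44], [-3.14, 3.14]. Speed limits (rad/s): [2.79, 2.79, 3.14, 3.14, 3.14, 3.14].

### API

Orientations are given as a rotation vector (axis times angle).
In Python, from bench import arm, capture, camera_info, order, search_frame, landmark_of gives the robot as it stands.
- The arm moves only by the tool move_arm, never from a script. Its argument "steps" is a list of rows, each an object with "slide": the shift along the world's x, y, z in m, a list of three; "turn": the turn, a rotation vector about the world's x, y, z in degrees, a list of three. In form: [{"slide": [dx, dy, dz], "turn": [rx, ry, rz]}, ...]. A call has 1 to 12 rows; each row shifts and turns the pose as measured when the row begins; what a row does not reach is not made up. A row lasts 1/12 s, in which the tool goes at most 41.7 mm and 7.16 degrees, less where a joint would pass 70% of its speed; a pose out of reach is approached as far as the arm can. A call with a gripper value outside its range is refused whole. "fingers" is the gripper command: -1 is fully open, 1 is shut, values between are in proportion, set as the call begins (left out, the last holds). The fingers move at their own pace and stop on an object; "squeeze" is the grip in N (left out, the last holds). Time passes only in rows, so rows that do not move let the fingers close. It gives the time, the measured TCP pose, the force and the opening at its end, in the units of the state.
- arm.sense(): the state, without advancing time (a new reading comes with each control period).
- capture(name): name is "side" or "top" or "wrist"; returns the picture (420x560x3 uint8, red, green, blue); there is no depth.
- camera_info(name): a dict with "camera_matrix" (3x3 intrinsics, pixels), "rvec" (rotation vector, rad) and "tvec" (3), from world to camera coordinates, as OpenCV has them. Camera axes: x right, y down, z forward; pixel columns grow to the right and rows downward; lengths in m; the calibration is good to about 2 mm. A picture is of the moment at which its call begins: read the wrist's pose just before it. camera_info takes no time and is no camera call; for the wrist camera it gives the pose at the moment of the call.
- order.close_job(): hands the job in, once; it reports no verdict.
Trained networks look in the newest picture that a camera, given by its name, has taken for a name from the list of things; names that differ only in an ending like _2 or _b are one class to them, and where a whole thing is asked for, a point or a joint stands for the part that bears it (a point fixed in the world has none). Each returns a list of dicts, best first, with "p" (0 to 1); they miss things now and then, are a little off and sometimes report something else, mostly with a low value. They report only what shows in the picture. A call takes as long as a camera call. They do not tell look-alikes from the thing itself.
- search_frame(camera, query): "location" ([x, y, z] in m, in the coordinates of the camera as it stood for that picture, good to about 4 mm: the middle of the surface that is visible of it).
- landmark_of(camera, query): "location" ([x, y, z] in m, in the coordinates of the camera as it stood for that picture, good to about 4 mm: a listed point, or the origin of a listed thing).
The state is a dict: "clock": time; "joints": joint angles; "joint_vel": joint speeds; "joint_torque": joint torques, N m; "tcp_pos": TCP position; "tcp_rot": TCP orientation; "contact_force": force on the tool from outside, world axes, zero at the start; "ft_torque": the same for the moment, N m; "grip_width": finger opening in m.
Only numpy, scipy, OpenCV 4.12 (cv2) and the standard library are available. Lean on these libraries where they do the work, as an engineer would, in place of code of your own. Each camera call takes 0.05 s, during which the arm holds its last target. There are 200 camera calls.

## Working session

There is one attempt and no reset: what is moved stays moved. The work goes in short steps, Python scripts to look and compute and a tool call to move; the robot and the scene stay as the last step left them, time stands still between calls to the robot, and variables do not carry over. Pictures are saved under pics/ and viewed, about 8 in all and at most 12, crops included, and the job is handed in when it is done.

Besides the shell and the picture viewer there is one more tool, called after ">>>" in YAML: its name, and indented under it one key for each argument. move_arm: Moves the arm, as the interface text tells. Its arguments: {"type":"object","properties":{"steps":{"type":"array"},"fingers":{"type":"number"},"squeeze":{"type":"number"}},"required":["steps"]}

```bash
mkdir -p pics; ls; cat > h.py <<'E'
import numpy as np, cv2
from bench import arm, capture, camera_info, order, search_frame, landmark_of
def towld(ci,p):
    R=cv2.Rodrigues(np.array(ci["rvec"],float))[0]; return R.T@(np.array(p)-np.array(ci["tvec"]).ravel())
def pix2w(ci,uv,z):
    K=np.array(ci["camera_matrix"]);R=cv2.Rodrigues(np.array(ci["rvec"],float))[0];t=np.array(ci["tvec"]).ravel()
    o=-R.T@t; out=[]
    for u,v in uv:
        d=R.T@np.linalg.inv(K)@[u,v,1]; out.append(o+d*(z-o[2])/d[2])
    return np.array(out)
def w2pix(ci,P):
    return cv2.projectPoints(np.array(P,float).reshape(-1,3),np.array(ci["rvec"],float),np.array(ci["tvec"],float),np.array(ci["camera_matrix"]),None)[0].reshape(-1,2)
def save(n,im): cv2.imwrite("pics/"+n+".png",im[:,:,::-1])
E
python3 - <<'E'
from h import *
np.set_printoptions(precision=4,suppress=True)
ims=[]
for c in ("top","side"):
    im=capture(c);save(c+"1",im);ci=camera_info(c);ims.append(im)
    for q in ("bracket","hole","fixture","pin_mark","washer","cap_screw"):
        for r in landmark_of(c,q)[:3]: print(c,q,round(r["p"],2),towld(ci,r["location"]),w2pix(ci,towld(ci,r["location"]))[0].round())
print(arm.sense())
E
```

```text
pics
top bracket 0.87 [ 0.4326  0.4832 -0.0009] [168. 255.]
top bracket 0.86 [0.5116 0.1609 0.    ] [283. 224.]
top bracket 0.85 [ 0.3563  0.0479 -0.0089] [325. 280.]
top hole 0.92 [ 0.4702  0.4704 -0.0015] [173. 241.]
top hole 0.76 [ 0.3161  0.028  -0.0036] [333. 294.]
top hole 0.68 [ 0.4955  0.1918 -0.0023] [272. 230.]
top fixture 0.63 [ 0.5408 -0.1544 -0.007 ] [393. 212.]
top pin_mark 0.8 [ 0.5232 -0.1566  0.0114] [396. 217.]
top washer 0.64 [ 0.7773  0.0088 -0.003 ] [332. 135.]
top washer 0.54 [0.5941 0.1798 0.0014] [276. 196.]
top washer 0.23 [ 0.7557 -0.2004 -0.0011] [404. 140.]
side bracket 0.89 [0.5076 0.1598 0.0017] [273. 232.]
side bracket 0.75 [0.3273 0.6367 0.0039] [131. 166.]
side bracket 0.74 [ 0.3517  0.0469 -0.0016] [250. 292.]
side hole 0.95 [ 0.4952  0.2032 -0.0007] [260. 225.]
side hole 0.95 [ 0.2569 -0.1839  0.001 ] [277. 390.]
side hole 0.81 [0.3472 0.6676 0.0033] [132. 159.]
side fixture 0.61 [ 0.5379 -0.1488 -0.0008] [364. 306.]
side washer 0.53 [0.5905 0.1841 0.0017] [292. 213.]
side cap_screw 0.43 [ 0.5914 -0.1945  0.0133] [396. 303.]
{'clock': 0.7, 'joints': array([ 1.118 ,  0.2405,  0.005 ,  1.3352, -0.    ,  1.5708]), 'joint_vel': array([ 0.0004, -0.002 , -0.0007,  0.0002, -0.0005,  0.0002]), 'joint_torque': array([  0.0001, -37.2078,  25.2641,   0.0009,  -0.0001,   0.    ]), 'tcp_pos': array([0.2187, 0.4496, 0.2313]), 'tcp_rot': array([0.7052, 3.0614, 0.0001]), 'contact_force': array([0.5406, 0.1093, 0.4308]), 'ft_torque': array([-0.02  ,  0.0439, -0.0118]), 'grip_width': 0.08537906005404222}
```

View pics/top1.png

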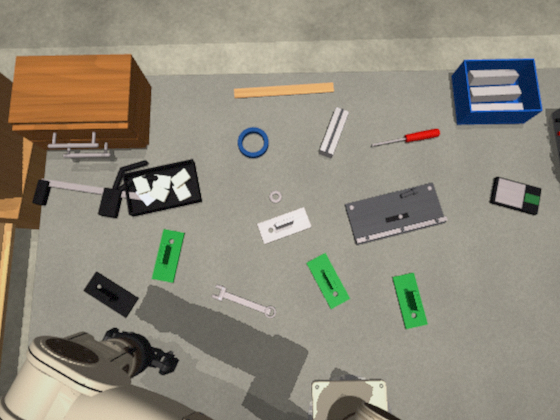

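View pics/side1.png

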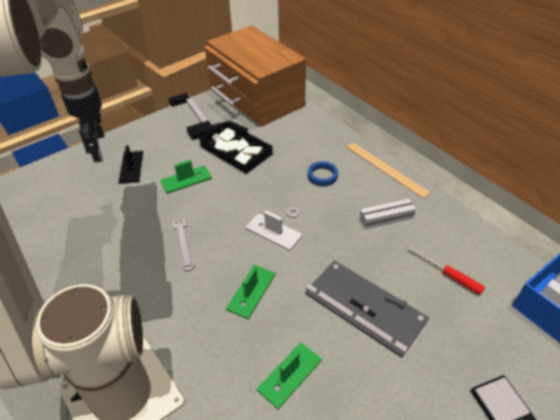

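The scene has three green look-alikes at top (169,255), (328,280) and (410,300), and a black one at (111,294). The only bare-aluminium one is at (284,225), with the washer beside it at (276,197), which fits the description. I'll confirm it in an enlarged crop.

```bash
python3 - <<'E'
from h import *
a=cv2.imread("pics/top1.png")
c1=cv2.resize(a[185:255,245:325],None,fx=7,fy=7,interpolation=cv2.INTER_CUBIC)
c2=cv2.resize(a[175:255,335:455],None,fx=6.5,fy=6.5,interpolation=cv2.INTER_CUBIC)[:,:780]
cv2.imwrite("pics/c1.png",c1);cv2.imwrite("pics/c2.png",c2)
E
```

```text
(no output)
```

View pics/c1.png

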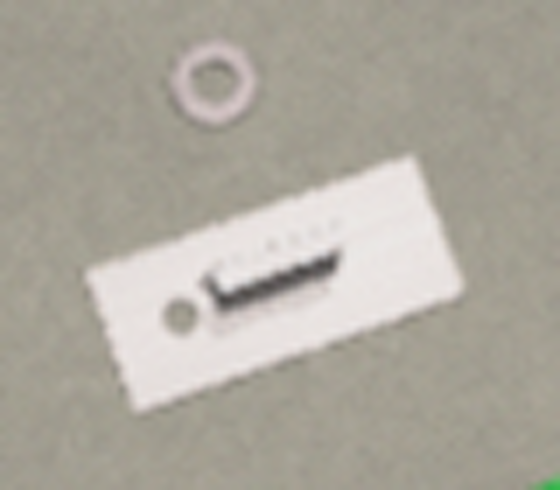

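View pics/c2.png

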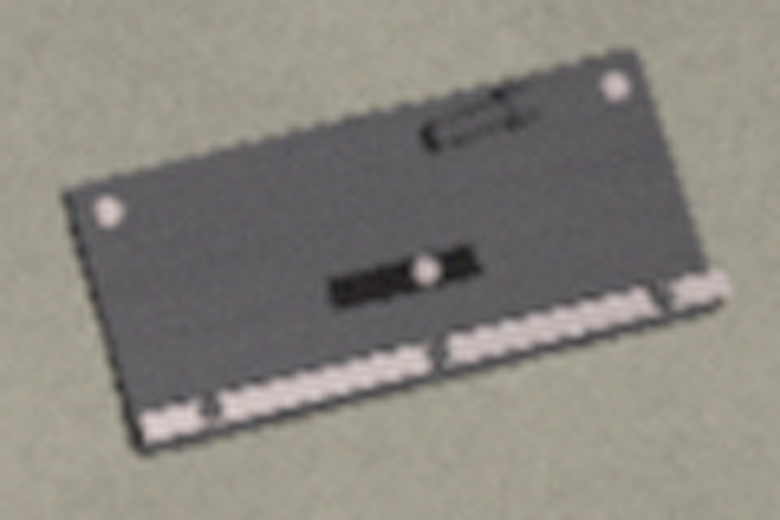

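The crop confirms a bare aluminium bracket with its hole at the image-left end (270.7,230.3) and the washer on its far side. In the fixture crop, the pin stands in its slot at about (400,216), slightly toward the robot's right, and the screw lies on the far side of the bed.

```bash
python3 - <<'E'
from h import *
np.set_printoptions(precision=4,suppress=True)
ci=camera_info("top")
def crop(p,s,x0,y0): return (np.array(p,float)+.5)/s-.5+[x0,y0]
b=pix2w(ci,crop([(88,270),(412,157),(465,287),(138,410)],7,245,185),0.008)
print("bracket",b,b.mean(0)); y=(b[0]-b[1])+(b[3]-b[2]); print("yaw",np.degrees(np.arctan2(-y[0],y[1])),np.linalg.norm(b[0]-b[1]),np.linalg.norm(b[0]-b[3]))
print("hole",pix2w(ci,crop([(180,317)],7,245,185),0.006))
print("washer",pix2w(ci,crop([(214,83)],7,245,185),0.006))
f=pix2w(ci,crop([(65,192),(635,48),(705,268)],6.5,335,175),0.012)
e=pix2w(ci,crop([(140,413),(727,272),(733,295),(148,442)],6.5,335,175),0.026)
print(f,e)
for y in (f[0]-f[1],e[0]-e[1],e[3]-e[2]): print("fyaw",np.degrees(np.arctan2(-y[0],y[1])),np.linalg.norm(y))
print("pin",pix2w(ci,crop([(427,270)],6.5,335,175),0.021))
E
```

```text
bracket [[0.5153 0.233  0.008 ]
 [0.5588 0.1021 0.008 ]
 [0.5054 0.0826 0.008 ]
 [0.4588 0.2138 0.008 ]] [0.5096 0.1579 0.008 ]
yaw 18.977555505883355 0.13802427760747565 0.05967407494063368
hole [[0.4959 0.1966 0.006 ]]
washer [[0.5914 0.1813 0.006 ]]
[[ 0.564  -0.0137  0.012 ]
 [ 0.6234 -0.2664  0.012 ]
 [ 0.5251 -0.2872  0.012 ]] [[ 0.4656 -0.0379  0.026 ]
 [ 0.5208 -0.2907  0.026 ]
 [ 0.5109 -0.2922  0.026 ]
 [ 0.4533 -0.0406  0.026 ]]
fyaw 13.226637110240361 0.25958175433106273
fyaw 12.32642340234535 0.25874215975155684
fyaw 12.887016177109183 0.2581650910783059
pin [[ 0.5251 -0.1649  0.021 ]]
```

>>> move_arm:
  steps:
    - {"slide":[0.025,-0.025,0.0],"turn":[0,0,-3.9]}
    - {"slide":[0.025,-0.025,0.0],"turn":[0,0,-3.9]}
    - {"slide":[0.025,-0.025,0.0],"turn":[0,0,-3.9]}
    - {"slide":[0.025,-0.025,0.0],"turn":[0,0,-3.9]}
    - {"slide":[0.025,-0.025,0.0],"turn":[0,0,-3.9]}
    - {"slide":[0.025,-0.025,0.0],"turn":[0,0,-3.9]}
    - {"slide":[0.025,-0.025,0.0],"turn":[0,0,-3.9]}
    - {"slide":[0.025,-0.025,0.0],"turn":[0,0,-3.9]}
    - {"slide":[0.025,-0.025,0.0],"turn":[0,0,-3.9]}
    - {"slide":[0.025,-0.025,0.0],"turn":[0,0,-3.9]}
    - {"slide":[0.025,-0.025,0.0],"turn":[0,0,-3.9]}
    - {"slide":[0.015,-0.015,0.0],"turn":[0,0,-2]}
  fingers: -1

```text
clock: 1.7
tcp_pos: [0.5161, 0.1495, 0.2325]
tcp_rot: [1.85, 2.535, 0.011]
contact_force: [-0.6, 0.6, 0.8]
grip_width: 0.0858
```

```bash
python3 - <<'E'
from h import *
np.set_printoptions(precision=4,suppress=True)
ci=camera_info("wrist");im=capture("wrist");save("w1",im)
print(ci)
for q in ("bracket","hole"):
    for r in landmark_of("wrist",q)[:2]: print(q,round(r["p"],2),towld(ci,r["location"]),w2pix(ci,towld(ci,r["location"]))[0].round())
E
```

```text
{'camera_matrix': array([[308.5342,   0.    , 271.4051],
       [  0.    , 308.5342, 211.3096],
       [  0.    ,   0.    ,   1.    ]]), 'rvec': array([-2.7924, -0.4361, -0.0804]), 'tvec': array([-0.5389, -0.0551,  0.3721])}
bracket 0.89 [ 0.2976 -0.1751 -0.0026] [ 63. 338.]
bracket 0.65 [ 0.3549  0.0406 -0.0038] [126. 219.]
hole 0.97 [0.4949 0.1999 0.0008] [266. 132.]
hole 0.94 [ 0.3219  0.0248 -0.001 ] [ 97. 223.]
```

View pics/w1.png

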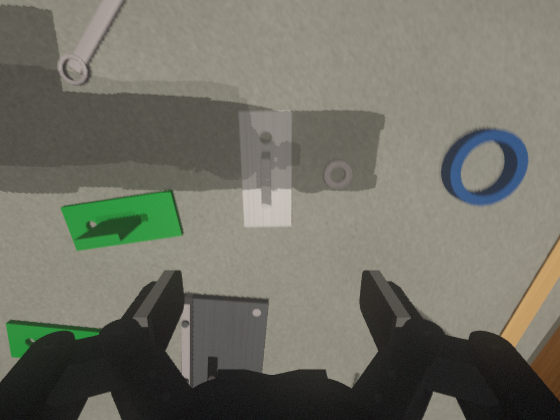

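The wrist view shows the bracket at corners (239,111), (291,111), (291,227) and (245,227), with its hole at (266,136) and washer at (338,175).

```bash
python3 - <<'E'
from h import *
np.set_printoptions(precision=4,suppress=True)
ci=camera_info("wrist")
b=pix2w(ci,[(239,111),(291,111),(291,227),(245,227),(266,136)],0.008);print(b,b[:4].mean(0))
for y in (b[0]-b[3],b[1]-b[2]): print(np.degrees(np.arctan2(-y[0],y[1])),np.linalg.norm(y))
a=cv2.imread("pics/w1.png");cv2.imwrite("pics/w1c.png",cv2.resize(a[100:240,225:355],None,fx=4.2,fy=4.2,interpolation=cv2.INTER_CUBIC))
# predicted web
for yaw in (17.5,19):
  for c in ([.5096,.158],[.5076,.160]):
    t=np.radians(yaw);ex=np.array([np.cos(t),np.sin(t)]);ey=np.array([-ex[1],ex[0]])
    P=[[*(c+sx*.03*ex+sy*.07*ey),.008] for sx,sy in((-1,1),(1,1),(1,-1),(-1,-1))]+[[*(c+.04*ey),.008]]
    print(yaw,c,w2pix(ci,P).round(1).tolist())
E
```

```text
[[0.4572 0.2147 0.008 ]
 [0.513  0.2328 0.008 ]
 [0.5589 0.1003 0.008 ]
 [0.5033 0.0824 0.008 ]
 [0.4945 0.1979 0.008 ]] [0.5081 0.1575 0.008 ]
19.199037613395394 0.14013519627736754
19.10352264660014 0.14025770852187797
17.5 [0.5096, 0.158] [[241.6, 110.9], [294.8, 111.3], [291.3, 227.1], [244.0, 226.8], [268.1, 138.3]]
17.5 [0.5076, 0.16] [[240.4, 108.5], [293.7, 109.0], [290.3, 225.2], [243.0, 225.0], [267.0, 136.1]]
19 [0.5096, 0.158] [[240.0, 111.6], [293.2, 110.6], [292.7, 226.5], [245.5, 227.4], [267.2, 138.3]]
19 [0.5076, 0.16] [[238.8, 109.3], [292.1, 108.3], [291.8, 224.6], [244.4, 225.5], [266.1, 136.1]]
```

View pics/w1c.png

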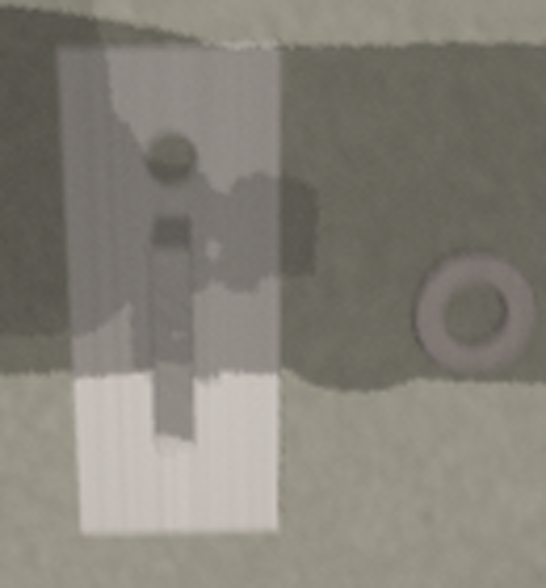

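```bash
cat >> h.py <<'E'
from scipy.spatial.transform import Rotation as Ro
def goal(xyz,yang):
    """delta to TCP xyz, tool down, tool y at yang deg in the world"""
    s=arm.sense(); n=np.radians((yang+90)/2)
    G=Ro.from_rotvec(np.pi*np.array([np.cos(n),np.sin(n),0])); C=Ro.from_rotvec(s["tcp_rot"])
    print("clock",s["clock"],"tcp",s["tcp_pos"].round(4),"F",s["contact_force"].round(1),"w",round(s["grip_width"],4))
    print("slide",(np.array(xyz)-s["tcp_pos"]).round(4),"turn",np.degrees((G*C.inv()).as_rotvec()).round(2))
E
python3 - <<'E'
from h import *
ci=camera_info("wrist")
print(pix2w(ci,[(265.7,181.8),(260.7,158.8),(270.7,204.8)],0.068).round(4))
goal([.5085,.158,.031],19.1)
E
```

```text
[[0.5071 0.1594 0.068 ]
 [0.4953 0.18   0.068 ]
 [0.5194 0.1378 0.068 ]]
clock 1.85 tcp [0.5148 0.1509 0.2321] F [-0.3  0.6  0.5] w 0.0852
slide [-0.0063  0.0071 -0.2011] turn [-0.27  0.27  1.18]
```

>>> move_arm:
  steps:
    - {"slide":[-0.0035,0.0037,-0.02],"turn":[-0.13,0.13,0.6]}
    - {"slide":[-0.0035,0.0037,-0.02],"turn":[-0.13,0.13,0.6]}
    - {"slide":[0,0,-0.02],"turn":[0,0,0]}
    - {"slide":[0,0,-0.02],"turn":[0,0,0]}
    - {"slide":[0,0,-0.02],"turn":[0,0,0]}
    - {"slide":[0,0,-0.02],"turn":[0,0,0]}
    - {"slide":[0,0,-0.02],"turn":[0,0,0]}
    - {"slide":[0,0,-0.02],"turn":[0,0,0]}
    - {"slide":[0,0,-0.02],"turn":[0,0,0]}
    - {"slide":[0,0,-0.015],"turn":[0,0,0]}
    - {"slide":[0,0,0],"turn":[0,0,0]}
  fingers: -1

```text
clock: 2.77
tcp_pos: [0.4983, 0.1702, 0.0333]
tcp_rot: [-1.79, -2.58, -0.011]
contact_force: [-0.6, 0.0, -0.2]
grip_width: 0.0854
```

```bash
python3 - <<'E'
from h import *
goal([.508,.1585,.031],19.1)
E
```

```text
clock 2.7667 tcp [0.4983 0.1702 0.0333] F [-0.6  0.  -0.2] w 0.0854
slide [ 0.0097 -0.0117 -0.0023] turn [-0.37  0.16 -1.41]
```

>>> move_arm:
  steps:
    - {"slide":[0.0097,-0.0117,-0.0023],"turn":[-0.37,0.16,-1.41]}
    - {"slide":[0,0,0],"turn":[0,0,0]}
    - {"slide":[0,0,0],"turn":[0,0,0]}

```text
clock: 3.02
tcp_pos: [0.507, 0.1602, 0.0319]
tcp_rot: [-1.817, -2.562, 0.001]
contact_force: [-0.1, -0.4, -0.4]
grip_width: 0.0854
```

```bash
python3 - <<'E'
from h import *
goal([.508,.1585,.031],19.1)
E
```

```text
clock 3.0167 tcp [0.507  0.1602 0.0319] F [-0.1 -0.4 -0.4] w 0.0854
slide [ 0.001  -0.0017 -0.0009] turn [ 0.01 -0.07 -0.2 ]
```

>>> move_arm:
  steps:
    - {"slide":[0.001,-0.0017,-0.0009],"turn":[0,0,-0.2]}
    - {"slide":[0,0,0],"turn":[0,0,0]}
    - {"slide":[0,0,0],"turn":[0,0,0]}
    - {"slide":[0,0,0],"turn":[0,0,0]}
    - {"slide":[0,0,0],"turn":[0,0,0]}
    - {"slide":[0,0,0],"turn":[0,0,0]}
    - {"slide":[0,0,0],"turn":[0,0,0]}
    - {"slide":[0,0,0],"turn":[0,0,0]}
    - {"slide":[0,0,0],"turn":[0,0,0]}
    - {"slide":[0,0,0],"turn":[0,0,0]}
    - {"slide":[0,0,0],"turn":[0,0,0]}
    - {"slide":[0,0,0],"turn":[0,0,0]}
  fingers: 1
  squeeze: 60

```text
clock: 4.02
tcp_pos: [0.511, 0.1593, 0.0355]
tcp_rot: [1.82, 2.556, 0.009]
contact_force: [1.0, -1.0, 0.6]
grip_width: 0.0093
```

```bash
python3 - <<'E'
from h import *
goal([.508,.1585,.031],19.1)
E
```

```text
clock 4.0167 tcp [0.511  0.1593 0.0355] F [ 1.  -1.   0.6] w 0.0093
slide [-0.003  -0.0008 -0.0045] turn [-0.13  0.36  0.02]
```

>>> move_arm:
  steps:
    - {"slide":[0,0,0.006],"turn":[0,0,0]}
    - {"slide":[0,0,0.01],"turn":[0,0,0]}
    - {"slide":[0,0,0.02],"turn":[0,0,0]}
    - {"slide":[0,0,0.025],"turn":[0,0,0]}
    - {"slide":[0,0,0.02],"turn":[0,0,0]}
    - {"slide":[0,0,0.01],"turn":[0,0,0]}
    - {"slide":[0,0,0],"turn":[0,0,0]}
    - {"slide":[0,0,0],"turn":[0,0,0]}

```text
clock: 4.68
tcp_pos: [0.5066, 0.1581, 0.1311]
tcp_rot: [-1.821, -2.558, 0.001]
contact_force: [-0.2, -0.2, -2.6]
grip_width: 0.0091
```

```bash
python3 - <<'E'
from h import *
goal([.5322,-.1733,.125],12.85)
print(arm.sense()["ft_torque"])
E
```

```text
clock 4.6833 tcp [0.5066 0.1581 0.1311] F [-0.2 -0.2 -2.6] w 0.0091
slide [ 0.0256 -0.3314 -0.0061] turn [-0.01 -0.1  -6.24]
[-0.03692045 -0.01062895 -0.01092841]
```

>>> move_arm:
  steps:
    - {"slide":[0.001,-0.015,0],"turn":[0,0,-0.3]}
    - {"slide":[0.0025,-0.03,0],"turn":[0,0,-0.6]}
    - {"slide":[0.003,-0.035,0],"turn":[0,0,-0.7]}
    - {"slide":[0.003,-0.035,0],"turn":[0,0,-0.7]}
    - {"slide":[0.003,-0.035,0],"turn":[0,0,-0.7]}
    - {"slide":[0.003,-0.035,0],"turn":[0,0,-0.7]}
    - {"slide":[0.003,-0.035,0],"turn":[0,0,-0.7]}
    - {"slide":[0.003,-0.035,0],"turn":[0,0,-0.7]}
    - {"slide":[0.0025,-0.03,0],"turn":[0,0,-0.6]}
    - {"slide":[0.001,-0.02,0],"turn":[0,0,-0.3]}
    - {"slide":[0,-0.01,0],"turn":[0,0,0]}
    - {"slide":[0,0,0],"turn":[0,0,0]}

```text
clock: 5.68
tcp_pos: [0.5229, -0.1681, 0.1203]
tcp_rot: [-1.941, -2.448, 0.012]
contact_force: [-0.3, -0.7, -1.0]
grip_width: 0.0092
```

```bash
python3 - <<'E'
from h import *
np.set_printoptions(precision=4,suppress=True)
goal([.5322,-.1733,.125],12.85)
ci=camera_info("wrist");im=capture("wrist");save("w2",im)
for q in ("bracket","hole","pin_mark","fixture"):
    for r in landmark_of("wrist",q)[:2]: print(q,round(r["p"],2),towld(ci,r["location"]),w2pix(ci,towld(ci,r["location"]))[0].round())
E
```

```text
clock 5.6833 tcp [ 0.5229 -0.1681  0.1203] F [-0.3 -0.7 -1. ] w 0.0092
slide [ 0.0093 -0.0052  0.0047] turn [-0.27 -1.05 -0.35]
bracket 0.95 [ 0.2998 -0.1775 -0.0016] [ 20. 157.]
bracket 0.65 [ 0.5219 -0.1675  0.0846] [271. 243.]
hole 0.64 [ 0.5138 -0.1258  0.088 ] [273. 177.]
pin_mark 0.69 [ 0.5211 -0.1554  0.0095] [275. 194.]
pin_mark 0.44 [ 0.5221 -0.168   0.0854] [271. 244.]
fixture 0.85 [ 0.5332 -0.1567  0.0005] [288. 196.]
```

View pics/w2.png

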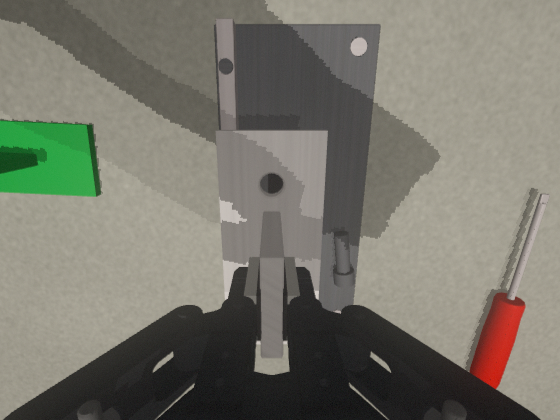

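The wrist view shows the bracket held straight. Its hole is at (272,183) and its far end runs from (217,131) to (327,130). The fence and bed corner are visible at (216,20)–(379,24), and the screw lies clear at (343,260).

```bash
python3 - <<'E'
from h import *
np.set_printoptions(precision=4,suppress=True)
ci=camera_info("wrist");s=arm.sense();t=s["tcp_pos"]
R=Ro.from_rotvec(s["tcp_rot"]).as_matrix();print("tool y ang",np.degrees(np.arctan2(R[1,1],R[0,1]))%180,"toolz",R[:,2])
b=pix2w(ci,[(272,183),(217,131),(327,130)],t[2]-.0275);print(b,b-t); d=b[2]-b[1]; print("foot x ang",np.degrees(np.arctan2(d[1],d[0])),np.linalg.norm(d))
f=pix2w(ci,[(379,24),(359,247)],.012);e=pix2w(ci,[(217,20),(234,20),(235.5,129)],.026);print(f,e)
for y in (f[0]-f[1],e[1]-e[2]):print(np.degrees(np.arctan2(-y[0],y[1])))
print("screw",pix2w(ci,[(340,232),(344,280)],.009))
E
```

```text
tool y ang 13.51737150639652 toolz [-0.0173  0.0053 -0.9998]
[[ 0.5141 -0.1247  0.0937]
 [ 0.4788 -0.1041  0.0937]
 [ 0.5358 -0.0898  0.0937]] [[-0.0095  0.0398 -0.0275]
 [-0.0448  0.0604 -0.0275]
 [ 0.0122  0.0747 -0.0275]]
foot x ang 14.122373129947304 0.05873314721176397
[[ 0.5642 -0.0121  0.012 ]
 [ 0.6058 -0.1807  0.012 ]] [[ 0.4541 -0.0392  0.026 ]
 [ 0.4654 -0.0365  0.026 ]
 [ 0.4806 -0.1062  0.026 ]]
13.847855436077843
12.334576497184635
screw [[ 0.5861 -0.1721  0.009 ]
 [ 0.6041 -0.217   0.009 ]]
```

>>> move_arm:
  steps:
    - {"slide":[0.005,-0.003,0],"turn":[-0.15,-0.5,-0.25]}
    - {"slide":[0.005,-0.003,-0.005],"turn":[-0.12,-0.5,-0.2]}
    - {"slide":[0,0,-0.012],"turn":[0,0,0]}
    - {"slide":[0,0,-0.014],"turn":[0,0,0]}
    - {"slide":[0,0,-0.012],"turn":[0,0,0]}
    - {"slide":[0,0,-0.006],"turn":[0,0,0]}
    - {"slide":[0,0,0],"turn":[0,0,0]}
    - {"slide":[0,0,0],"turn":[0,0,0]}

```text
clock: 6.6
tcp_pos: [0.5389, -0.1646, 0.0714]
tcp_rot: [1.936, 2.464, 0.008]
contact_force: [-0.9, 0.6, -1.9]
grip_width: 0.009
```

```bash
python3 - <<'E'
from h import *
goal([.5322,-.1733,.0585],13)
print(arm.sense()["ft_torque"].round(3))
E
```

```text
clock 6.6 tcp [ 0.5389 -0.1646  0.0714] F [-0.9  0.6 -1.9] w 0.009
slide [-0.0067 -0.0087 -0.0129] turn [ 0.05  0.55 -0.67]
[-0.038  0.011  0.043]
```

>>> move_arm:
  steps:
    - {"slide":[-0.0035,-0.0045,-0.002],"turn":[0,0.3,-0.35]}
    - {"slide":[-0.0035,-0.0045,-0.002],"turn":[0,0.25,-0.3]}
    - {"slide":[0,0,0],"turn":[0,0,0]}
    - {"slide":[0,0,0],"turn":[0,0,0]}
    - {"slide":[0,0,0],"turn":[0,0,0]}

```text
clock: 7.02
tcp_pos: [0.5329, -0.1751, 0.0692]
tcp_rot: [1.954, 2.455, -0.0]
contact_force: [0.7, -0.2, -1.9]
grip_width: 0.0091
```

```bash
python3 - <<'E'
from h import *
import time
for i in range(3): goal([.5322,-.1733,.0585],13); capture("top")
print(arm.sense()["ft_torque"].round(3))
E
```

```text
clock 7.0167 tcp [ 0.5329 -0.1751  0.0692] F [ 0.7 -0.2 -1.9] w 0.0091
slide [-0.0007  0.0018 -0.0107] turn [0.14 0.17 0.04]
clock 7.0667 tcp [ 0.533  -0.1751  0.0693] F [ 0.2 -0.3 -1.5] w 0.0095
slide [-0.0008  0.0018 -0.0108] turn [0.14 0.18 0.04]
clock 7.1167 tcp [ 0.533  -0.1749  0.0693] F [-0.7  0.1 -3.3] w 0.0092
slide [-0.0008  0.0016 -0.0108] turn [0.14 0.18 0.02]
[0.054 0.02  0.   ]
```

>>> move_arm:
  steps:
    - {"slide":[-0.0004,0.001,-0.003],"turn":[0.07,0.09,0]}
    - {"slide":[-0.0004,0.0006,-0.003],"turn":[0.07,0.09,0]}
    - {"slide":[0,0,-0.003],"turn":[0,0,0]}
    - {"slide":[0,0,-0.0015],"turn":[0,0,0]}
    - {"slide":[0,0,0],"turn":[0,0,0]}
    - {"slide":[0,0,0],"turn":[0,0,0]}

```text
clock: 7.67
tcp_pos: [0.532, -0.1726, 0.0574]
tcp_rot: [-1.955, -2.458, -0.0]
contact_force: [0.3, 0.2, -2.1]
grip_width: 0.0095
```

```bash
python3 - <<'E'
from h import *
for i in range(2): goal([.5322,-.1733,.0585],13); capture("side")
print(arm.sense()["ft_torque"].round(3))
E
```

```text
clock 7.6667 tcp [ 0.532  -0.1726  0.0574] F [ 0.3  0.2 -2.1] w 0.0095
slide [ 0.0002 -0.0007  0.0011] turn [-0.03 -0.04 -0.02]
clock 7.7167 tcp [ 0.532  -0.1726  0.0574] F [-0.   0.8 -2.7] w 0.0086
slide [ 0.0002 -0.0007  0.0011] turn [-0.04 -0.04 -0.02]
[-0.069 -0.022 -0.007]
```

>>> move_arm:
  steps:
    - {"slide":[-0.001,-0.0002,0],"turn":[0,0,0]}
    - {"slide":[-0.001,-0.0002,0],"turn":[0,0,0]}
    - {"slide":[-0.001,-0.0002,0],"turn":[0,0,0]}
    - {"slide":[0,0,0],"turn":[0,0,0]}

```text
clock: 8.1
tcp_pos: [0.5291, -0.1734, 0.0579]
tcp_rot: [-1.955, -2.459, -0.0]
contact_force: [-0.1, 1.0, -2.7]
grip_width: 0.009
```

>>> move_arm:
  steps:
    - {"slide":[-0.001,-0.0002,0],"turn":[0,0,0]}
    - {"slide":[-0.001,-0.0002,0],"turn":[0,0,0]}
    - {"slide":[0,0,0],"turn":[0,0,0]}

```text
clock: 8.35
tcp_pos: [0.5269, -0.174, 0.0582]
tcp_rot: [1.955, 2.458, 0.001]
contact_force: [0.2, -0.1, -2.1]
grip_width: 0.0093
```

```bash
cat >> h.py <<'E'
def fx(yaw=13):
    t=np.radians(yaw);M=np.array([[np.cos(t),np.sin(t)],[-np.sin(t),np.cos(t)]]);s=arm.sense()
    goal([*s["tcp_pos"][:2],.0575],13)
    print("fixture xy",(M@(s["tcp_pos"][:2]-[.536,-.154])*1000).round(2),"F",(M@s["contact_force"][:2]).round(1),s["contact_force"][2].round(1),"T",s["ft_torque"].round(2))
E
python3 -c "
from h import *
fx()"
```

```text
clock 8.35 tcp [ 0.5269 -0.174   0.0582] F [ 0.2 -0.1 -2.1] w 0.0093
slide [ 0.      0.     -0.0007] turn [-0.01  0.03 -0.01]
fixture xy [-13.34 -17.44] F [ 0.2 -0.2] -2.1 T [-0.03 -0.    0.01]
```

>>> move_arm:
  steps:
    - {"slide":[-0.0008,-0.0002,-0.0004],"turn":[0,0,0]}
    - {"slide":[-0.0008,-0.0002,-0.0003],"turn":[0,0,0]}
    - {"slide":[0,0,0],"turn":[0,0,0]}

```text
clock: 8.6
tcp_pos: [0.5262, -0.1744, 0.058]
tcp_rot: [1.954, 2.457, 0.003]
contact_force: [0.1, -0.1, -2.5]
grip_width: 0.0089
```

>>> move_arm:
  steps:
    - {"slide":[-0.0008,-0.0002,0],"turn":[0,0,0]}
    - {"slide":[0,0,0],"turn":[0,0,0]}

```text
clock: 8.77
tcp_pos: [0.5261, -0.1744, 0.0581]
tcp_rot: [1.953, 2.457, 0.005]
contact_force: [0.7, 0.7, -1.9]
grip_width: 0.0093
```

```bash
python3 -c "
from h import *
fx()"
```

```text
clock 8.7667 tcp [ 0.5261 -0.1744  0.0581] F [ 0.7  0.7 -1.9] w 0.0093
slide [ 0.      0.     -0.0006] turn [-0.04  0.26 -0.03]
fixture xy [-14.23 -17.69] F [0.8 0.5] -1.9 T [-0.   -0.06  0.05]
```

>>> move_arm:
  steps:
    - {"slide":[-0.0012,-0.0003,-0.0004],"turn":[0,0.2,0]}
    - {"slide":[-0.0012,-0.0003,-0.0003],"turn":[0,0.1,0]}

```text
clock: 8.93
tcp_pos: [0.526, -0.1745, 0.0581]
tcp_rot: [1.953, 2.458, 0.006]
contact_force: [3.7, 3.3, -3.1]
grip_width: 0.009
```

```bash
python3 -c "
from h import *
fx()"
```

```text
clock 8.9333 tcp [ 0.526  -0.1745  0.0581] F [ 3.7  3.3 -3.1] w 0.009
slide [ 0.      0.     -0.0006] turn [-0.11  0.22 -0.06]
fixture xy [-14.4  -17.72] F [4.3 2.4] -3.1 T [ 0.42 -0.92 -0.05]
```

>>> move_arm:
  steps:
    - {"slide":[-0.0004,-0.0022,-0.0004],"turn":[0,0.1,0]}
    - {"slide":[-0.0004,-0.0022,-0.0004],"turn":[0,0.1,0]}
    - {"slide":[-0.0004,-0.0022,-0.0004],"turn":[0,0.1,0]}
    - {"slide":[-0.0004,-0.0022,-0.0002],"turn":[0,0,0]}
    - {"slide":[-0.0004,-0.0022,-0.0002],"turn":[0,0,0]}
    - {"slide":[-0.0004,-0.0022,-0.0002],"turn":[0,0,0]}

```text
clock: 9.43
tcp_pos: [0.5281, -0.1844, 0.0575]
tcp_rot: [-1.95, -2.461, -0.021]
contact_force: [4.0, 4.2, -2.6]
grip_width: 0.0092
```

```bash
python3 -c "
from h import *
fx()"
```

```text
clock 9.4333 tcp [ 0.5281 -0.1844  0.0575] F [ 4.   4.2 -2.6] w 0.0092
slide [0. 0. 0.] turn [-0.64  0.43 -0.21]
fixture xy [-14.57 -27.83] F [4.8 3.1] -2.6 T [ 0.98 -0.95 -0.21]
```

>>> move_arm:
  steps:
    - {"slide":[-0.0004,-0.0022,-0.0003],"turn":[-0.3,0.2,-0.1]}
    - {"slide":[-0.0004,-0.0022,-0.0003],"turn":[-0.3,0.2,-0.1]}
    - {"slide":[-0.0004,-0.0022,-0.0003],"turn":[-0.1,0.1,0]}
    - {"slide":[-0.0004,-0.0022,-0.0003],"turn":[-0.1,0.1,0]}
    - {"slide":[-0.0004,-0.0022,-0.0003],"turn":[-0.1,0.1,0]}

```text
clock: 9.85
tcp_pos: [0.5301, -0.1926, 0.0568]
tcp_rot: [-1.953, -2.461, -0.008]
contact_force: [3.8, 4.2, -1.4]
grip_width: 0.0095
```

```bash
python3 -c "
from h import *
fx()"
```

```text
clock 9.85 tcp [ 0.5301 -0.1926  0.0568] F [ 3.8  4.2 -1.4] w 0.0095
slide [0.     0.     0.0007] turn [-0.24  0.17 -0.14]
fixture xy [-14.4  -36.32] F [4.7 3.3] -1.4 T [ 0.96 -1.01 -0.22]
```

>>> move_arm:
  steps:
    - {"slide":[-0.0005,-0.0018,-0.0005],"turn":[-0.2,0.15,-0.1]}
    - {"slide":[-0.0005,-0.0018,-0.0005],"turn":[-0.1,0.1,0]}
    - {"slide":[-0.0005,-0.0018,-0.0005],"turn":[-0.1,0.1,0]}
    - {"slide":[-0.0005,-0.0018,-0.0005],"turn":[-0.1,0.1,0]}

```text
clock: 10.18
tcp_pos: [0.5312, -0.1967, 0.0561]
tcp_rot: [-1.951, -2.46, -0.006]
contact_force: [2.8, 5.6, 1.0]
grip_width: 0.0091
```

```bash
python3 -c "
from h import *
fx()"
```

```text
clock 10.1833 tcp [ 0.5312 -0.1967  0.0561] F [2.8 5.6 1. ] w 0.0091
slide [0.     0.     0.0014] turn [-0.24  0.06 -0.17]
fixture xy [-14.32 -40.49] F [4.  4.8] 1.0 T [ 1.33 -0.69 -0.14]
```

>>> move_arm:
  steps:
    - {"slide":[-0.0005,-0.0018,-0.0005],"turn":[-0.2,0.1,-0.1]}
    - {"slide":[-0.0005,-0.0018,-0.0005],"turn":[-0.1,0,0]}
    - {"slide":[-0.0005,-0.0018,-0.0005],"turn":[-0.1,0,0]}
    - {"slide":[-0.0005,-0.0018,-0.0005],"turn":[-0.1,0,0]}

```text
clock: 10.52
tcp_pos: [0.5317, -0.1996, 0.056]
tcp_rot: [-1.951, -2.462, -0.013]
contact_force: [3.0, 5.5, 0.5]
grip_width: 0.009
```

```bash
python3 -c "
from h import *
fx()"
```

```text
clock 10.5167 tcp [ 0.5317 -0.1996  0.056 ] F [3.  5.5 0.5] w 0.009
slide [0.     0.     0.0015] turn [-0.36  0.28 -0.21]
fixture xy [-14.41 -43.51] F [4.1 4.7] 0.5 T [ 1.3  -0.75 -0.2 ]
```

>>> move_arm:
  steps:
    - {"slide":[-0.0005,-0.0018,-0.0005],"turn":[-0.2,0.1,-0.1]}
    - {"slide":[-0.0005,-0.0018,-0.0005],"turn":[-0.1,0.1,0]}
    - {"slide":[-0.0005,-0.0018,-0.0005],"turn":[-0.1,0,0]}

```text
clock: 10.77
tcp_pos: [0.5322, -0.202, 0.0559]
tcp_rot: [1.951, 2.462, 0.014]
contact_force: [2.6, 4.3, -0.5]
grip_width: 0.0091
```

>>> move_arm:
  steps:
    - {"slide":[-0.0005,-0.0018,-0.0005],"turn":[-0.2,0.1,-0.1]}
    - {"slide":[-0.0005,-0.0018,-0.0005],"turn":[-0.1,0.1,0]}

```text
clock: 10.93
tcp_pos: [0.5328, -0.2041, 0.0556]
tcp_rot: [1.952, 2.461, 0.012]
contact_force: [4.3, 4.4, -2.0]
grip_width: 0.009
```

```bash
python3 -c "
from h import *
fx()"
```

```text
clock 10.9333 tcp [ 0.5328 -0.2041  0.0556] F [ 4.3  4.4 -2. ] w 0.009
slide [0.     0.     0.0019] turn [-0.32  0.33 -0.16]
fixture xy [-14.43 -48.1 ] F [5.1 3.4] -2.0 T [ 0.93 -0.98 -0.16]
```

>>> move_arm:
  steps:
    - {"slide":[-0.0006,-0.0011,-0.0008],"turn":[-0.1,0.1,-0.05]}
    - {"slide":[-0.0006,-0.0011,-0.0008],"turn":[-0.1,0.1,0]}

```text
clock: 11.1
tcp_pos: [0.5332, -0.2057, 0.0547]
tcp_rot: [1.951, 2.46, 0.01]
contact_force: [4.1, 4.1, -1.5]
grip_width: 0.0091
```

```bash
python3 -c "
from h import *
fx()"
```

```text
clock 11.1 tcp [ 0.5332 -0.2057  0.0547] F [ 4.1  4.1 -1.5] w 0.0091
slide [0.     0.     0.0028] turn [-0.23  0.31 -0.14]
fixture xy [-14.39 -49.71] F [4.9 3. ] -1.5 T [ 0.79 -0.9  -0.15]
```

>>> move_arm:
  steps:
    - {"slide":[-0.0007,-0.0006,-0.0012],"turn":[-0.1,0.1,-0.05]}
    - {"slide":[-0.0007,-0.0006,-0.0012],"turn":[-0.1,0.1,0]}

```text
clock: 11.27
tcp_pos: [0.5334, -0.2065, 0.0532]
tcp_rot: [1.951, 2.458, 0.007]
contact_force: [2.8, 4.4, 2.1]
grip_width: 0.0094
```

```bash
python3 -c "
from h import *
fx()"
```

```text
clock 11.2667 tcp [ 0.5334 -0.2065  0.0532] F [2.8 4.4 2.1] w 0.0094
slide [0.     0.     0.0043] turn [-0.11  0.3  -0.12]
fixture xy [-14.37 -50.56] F [3.7 3.6] 2.1 T [ 1.26 -0.78 -0.13]
```

>>> move_arm:
  steps:
    - {"slide":[-0.0003,0.0002,-0.001],"turn":[-0.1,0.15,-0.05]}
    - {"slide":[-0.0003,0,-0.001],"turn":[0,0.1,0]}

```text
clock: 11.43
tcp_pos: [0.5334, -0.2062, 0.0519]
tcp_rot: [1.953, 2.459, 0.003]
contact_force: [3.0, 2.9, 0.7]
grip_width: 0.0092
```

```bash
python3 -c "
from h import *
fx()"
```

```text
clock 11.4333 tcp [ 0.5334 -0.2062  0.0519] F [3.  2.9 0.7] w 0.0092
slide [0.     0.     0.0056] turn [-0.03  0.13 -0.08]
fixture xy [-14.26 -50.29] F [3.6 2.2] 0.7 T [ 0.85 -0.76 -0.11]
```

Going down over the pin. I'll keep lowering gently until it bottoms at TCP z of about 0.047.

>>> move_arm:
  steps:
    - {"slide":[-0.0002,0.0002,-0.0013],"turn":[0,0.1,-0.05]}
    - {"slide":[-0.0002,0.0001,-0.0013],"turn":[0,0,0]}

```text
clock: 11.6
tcp_pos: [0.5334, -0.2061, 0.0497]
tcp_rot: [1.954, 2.459, 0.001]
contact_force: [2.6, 2.4, 1.5]
grip_width: 0.0093
```

>>> move_arm:
  steps:
    - {"slide":[-0.0001,0.0001,-0.0013],"turn":[0,0,0]}
    - {"slide":[-0.0001,0.0,-0.001],"turn":[0,0,0]}

```text
clock: 11.77
tcp_pos: [0.5335, -0.206, 0.0473]
tcp_rot: [1.954, 2.458, 0.002]
contact_force: [3.4, 6.8, 9.3]
grip_width: 0.0092
```

```bash
python3 -c "
from h import *
fx()"
```

```text
clock 11.7667 tcp [ 0.5335 -0.206   0.0473] F [3.4 6.8 9.3] w 0.0092
slide [0.     0.     0.0102] turn [-0.    0.1  -0.05]
fixture xy [-14.16 -50.05] F [4.9 5.8] 9.3 T [ 0.92 -0.83 -0.11]
```

>>> move_arm:
  steps:
    - {"slide":[0,0,0],"turn":[0,0,0]}
    - {"slide":[0,0,-0.0004],"turn":[0,0,0]}

```text
clock: 11.93
tcp_pos: [0.5335, -0.2059, 0.0474]
tcp_rot: [1.953, 2.458, 0.002]
contact_force: [1.8, 4.7, 5.4]
grip_width: 0.0091
```

```bash
python3 - <<'E'
from h import *
fx()
ci=camera_info("wrist");im=capture("wrist");save("w3",im)
print(arm.sense()["tcp_pos"], w2pix(ci,[[*(arm.sense()["tcp_pos"][:2]+np.array([-.009,.039])),.02]]))
cv2.imwrite("pics/w3b.png",im[:,:,::-1])
E
```

```text
clock 11.9333 tcp [ 0.5335 -0.2059  0.0474] F [1.8 4.7 5.4] w 0.0091
slide [0.     0.     0.0101] turn [ 0.01  0.12 -0.06]
fixture xy [-14.11 -50.04] F [2.8 4.2] 5.4 T [ 0.79 -0.32 -0.12]
[ 0.53348675 -0.20595738  0.04737021] [[271.07981022 184.31970797]]
```

View pics/w3b.png

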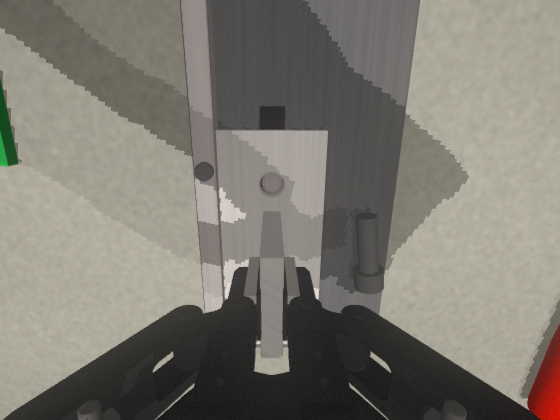

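The pin's top shows inside the hole at (272,183), the long edge lies along the fence at x≈217, and the screw is untouched. Next I'll ease the residual force and release.

>>> move_arm:
  steps:
    - {"slide":[0.0001,0.0003,0],"turn":[0,0,0]}
    - {"slide":[0,0.0001,0],"turn":[0,0,0]}
    - {"slide":[0,0,0],"turn":[0,0,0]}

```text
clock: 12.23
tcp_pos: [0.5334, -0.206, 0.0474]
tcp_rot: [1.953, 2.458, 0.0]
contact_force: [2.3, 3.7, 1.9]
grip_width: 0.0091
```

```bash
python3 -c "
from h import *
fx()"
```

```text
clock 12.2333 tcp [ 0.5334 -0.206   0.0474] F [2.3 3.7 1.9] w 0.0091
slide [0.     0.     0.0101] turn [ 0.06  0.11 -0.04]
fixture xy [-14.19 -50.09] F [3.1 3.1] 1.9 T [ 0.76 -0.51 -0.04]
```

>>> move_arm:
  steps:
    - {"slide":[0,0,0],"turn":[0,0,0]}
    - {"slide":[0,0,0],"turn":[0,0,0]}
    - {"slide":[0,0,0],"turn":[0,0,0]}
    - {"slide":[0,0,0],"turn":[0,0,0]}
    - {"slide":[0,0,0],"turn":[0,0,0]}
    - {"slide":[0,0,0],"turn":[0,0,0]}
  fingers: 0
  squeeze: 20

```text
clock: 12.73
tcp_pos: [0.5272, -0.2086, 0.0444]
tcp_rot: [-1.955, -2.453, 0.018]
contact_force: [0.1, 0.1, 0.4]
grip_width: 0.0423
```

```bash
python3 -c "
from h import *
fx()"
```

```text
clock 12.7333 tcp [ 0.5272 -0.2086  0.0444] F [0.1 0.1 0.4] w 0.0423
slide [0.     0.     0.0131] turn [ 0.34 -0.64  0.12]
fixture xy [-20.86 -51.2 ] F [0.1 0. ] 0.4 T [-0.01 -0.03  0.02]
```

>>> move_arm:
  steps:
    - {"slide":[0.003,0.001,0.004],"turn":[0,0,0]}
    - {"slide":[0.003,0.001,0.01],"turn":[0,0,0]}
    - {"slide":[0,0,0.02],"turn":[0,0,0]}
    - {"slide":[0,0,0.03],"turn":[0,0,0]}
    - {"slide":[0,0,0.03],"turn":[0,0,0]}
    - {"slide":[0,0,0.03],"turn":[0,0,0]}
    - {"slide":[0,0,0.02],"turn":[0,0,0]}
    - {"slide":[0,0,0],"turn":[0,0,0]}
    - {"slide":[0,0,0],"turn":[0,0,0]}

```text
clock: 13.48
tcp_pos: [0.5308, -0.2054, 0.1945]
tcp_rot: [-1.952, -2.449, 0.023]
contact_force: [0.3, -1.0, -1.5]
grip_width: 0.0428
```

```bash
python3 - <<'E'
from h import *
np.set_printoptions(precision=4,suppress=True)
fx()
ci=camera_info("wrist");im=capture("wrist");save("w4",im)
for q in ("bracket","hole","pin_mark","cap_screw"):
    for r in landmark_of("wrist",q)[:2]: print(q,round(r["p"],2),towld(ci,r["location"]))
s=capture("side")
out=np.hstack([cv2.resize(im[:,100:460],(400,467)),cv2.resize(s[230:360,290:440],(400,347))[:467] if 0 else cv2.copyMakeBorder(cv2.resize(s[230:360,290:440],(400,347),interpolation=cv2.INTER_CUBIC),0,120,0,0,cv2.BORDER_CONSTANT)])
save("fin",out)
E
```

```text
clock 13.4833 tcp [ 0.5308 -0.2054  0.1945] F [ 0.3 -1.  -1.5] w 0.0428
slide [ 0.     0.    -0.137] turn [ 0.32 -0.96  0.13]
fixture xy [-16.62 -48.87] F [ 0.1 -1. ] -1.5 T [0.05 0.03 0.  ]
bracket 0.82 [ 0.2974 -0.1768 -0.0022]
bracket 0.77 [ 0.534  -0.2057  0.0129]
hole 0.96 [ 0.5221 -0.1641  0.0113]
hole 0.65 [ 0.2589 -0.1827 -0.0013]
pin_mark 0.76 [ 0.5205 -0.158   0.0122]
cap_screw 0.77 [ 0.5875 -0.2031  0.008 ]
```

View pics/fin.png

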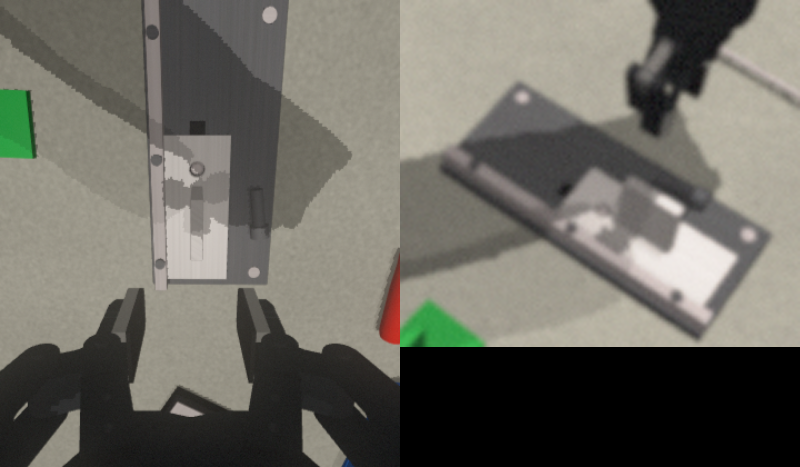

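The final pictures show the bracket flat on the bed with the pin in its hole and its long edge along the fence. The screw is in place and the gripper is clear of everything.

```bash
python3 -c "
from h import *
print(order.close_job())"
```

```text
the job is handed in; nothing more can be done
None
```

The bracket is on the fixture: the pin is through its hole, the foot lies flat on the bed, and its long edge is along the fence. The job was handed in at about 13.7 s on the robot's clock.

- **How it went:** I gripped the bare aluminium bracket by its web. I set its long edge against the fence with the underside about 1.5 mm above the pin's top, by my estimate. I then slid it about 32 mm along the fence, the last part resting lightly on the pin, until the hole dropped over the pin. Then I lowered it, released it and backed off.
- **Forces:** The highest readings were about 5 N against the fence and about 12 N down onto the bed, both under the 25 N limit. I only read forces at the end of each move, so a brief higher peak in between could have been missed.
- **Seating checks:** The tool dropped 8.7 mm from resting on the pin to contact with the bed, close to the pin's 9 mm height. The last wrist and side pictures show the pin in the hole, the foot flat and the gripper clear. Force after release was near zero.
- **Loose things:** The screw looks unmoved in the last pictures. I did not re-measure the washer or the other loose things at the end, but the arm stayed clear of them.
- **Oddities:** The gripper shifted about 7 mm sideways while opening, with no force reading afterwards and no visible movement of the bracket. The detectors also kept reporting one of the green look-alikes as a bracket, which I ignored.

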